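Load the sawing jig with the strip that fits

TASK

Pinch the wooden strip that stands alone to the right of the sawing jig to feel how thick it is (12, 15 or 18 mm), and lower it on edge, without forcing it, into the one groove of the jig made for that thickness until it stands on the groove floor. Then slide it along the groove until its end butts against the wooden end stop, press it there for about half a second with about 10 N without shifting the stop, and let it go; leave the other two strips where they are.

Things in the scene. Friction and masses are not known exactly. Their poses are not given: they have to be found in the camera images.
- jig: sawing jig fixed to the bench: plywood base 240 x 154 x 15 mm with four wooden ribs 18 mm high (their tops 33 mm above the bench) that leave three parallel through grooves 13.5, 16.5 and 19.5 mm wide. Origin: centre of the base's underside on the bench; x along the grooves away from the robot, y to the left, z up. A seated strip drags by 2 to 10 N as it slides (more if leaned on)
- groove_narrow (a point): point on the floor of the right (narrow) groove of the jig, in the middle of its length and width; groove 13.5 mm wide, for the 12 mm strip. x runs along the groove, away from the robot toward the stop; y to the left; z up. Groove floor 15 mm above the bench, 18 mm deep, open at the top and both ends; ribs 24 mm wide between the grooves
- groove_medium (a point): point on the floor of the middle groove of the jig, in the middle of its length and width; groove 16.5 mm wide, for the 15 mm strip. x runs along the groove, away from the robot toward the stop; y to the left; z up. Groove floor 15 mm above the bench, 18 mm deep, open at the top and both ends; ribs 24 mm wide between the grooves
- groove_wide (a point): point on the floor of the left (wide) groove of the jig, in the middle of its length and width; groove 19.5 mm wide, for the 18 mm strip. x runs along the groove, away from the robot toward the stop; y to the left; z up. Groove floor 15 mm above the bench, 18 mm deep, open at the top and both ends; ribs 24 mm wide between the grooves
- presser_narrow: sprung steel plate in the left wall of the narrow groove: 40 mm along the groove, stands 3 mm out of the wall, with a sloped lead-in at its top; yields until flush (1 to 4 N). Bears on a strip of the groove's thickness and leaves a thinner one loose. Origin: on the groove floor below its face, 25 mm nearer the robot than the groove's middle; axes as the jig's
- presser_medium: sprung steel plate in the left wall of the medium groove: 40 mm along the groove, stands 3 mm out of the wall, with a sloped lead-in at its top; yields until flush (1 to 4 N). Bears on a strip of the groove's thickness and leaves a thinner one loose. Origin: on the groove floor below its face, 25 mm nearer the robot than the groove's middle; axes as the jig's
- presser_wide: sprung steel plate in the left wall of the wide groove: 40 mm along the groove, stands 3 mm out of the wall, with a sloped lead-in at its top; yields until flush (1 to 4 N). Bears on a strip of the groove's thickness and leaves a thinner one loose. Origin: on the groove floor below its face, 25 mm nearer the robot than the groove's middle; axes as the jig's
- end_stop: end stop of the jig: dark wooden bar across all grooves, 18 mm thick, 2 to 22 mm above the rib tops, with cheeks and thumb screws at the jig's sides. Its face is set 30 to 70 mm beyond the jig's centre, anew each time, and held by friction: it slips at about 40 N; the strip must never press on it with more than 20 N. Origin and axes as stop_face
- stop_face (a point): middle of the stop's near face, at rib-top height (33 mm above the bench); x along the grooves away from the robot. A strip that touches the stop has its origin 60 mm before this face
- strip_a: one of three light-wood strips alike but for thickness: 120 mm long (x), 55 high (z), and 12, 15 or 18 thick (y), which one is not told: pinch it and read the finger opening. Origin: centre of its underside. 40 to 95 g. Stands on its long edge, length roughly along world x. The one to load stands alone right of the jig (negative y); the other two stand left (y over 0.15) and stay there
- strip_b: one of three light-wood strips alike but for thickness: 120 mm long (x), 55 high (z), and 12, 15 or 18 thick (y), which one is not told: pinch it and read the finger opening. Origin: centre of its underside. 40 to 95 g. Stands on its long edge, length roughly along world x. The one to load stands alone right of the jig (negative y); the other two stand left (y over 0.15) and stay there
- strip_c: one of three light-wood strips alike but for thickness: 120 mm long (x), 55 high (z), and 12, 15 or 18 thick (y), which one is not told: pinch it and read the finger opening. Origin: centre of its underside. 40 to 95 g. Stands on its long edge, length roughly along world x. The one to load stands alone right of the jig (negative y); the other two stand left (y over 0.15) and stay there

How it is judged (in metres and radians):
On the way, in this order (a step that is already met when the one before it is completed fails the run):
1. the strip stands on the floor of the groove made for its thickness, pressed upon by that groove's presser (in a groove too wide the presser does not reach it) (((z of strip_a in the frame of jig between 0.012 and 0.018 m and x of strip_a in the frame of jig between -0.08 and 0.03 m and y of strip_a in the frame of jig between -0.06 and 0.06 m and angle between the x axis of strip_a and the x axis of jig, either way round below 0.04 rad and angle between strip_a's own z axis and vertical below 0.12 rad and (contact force between strip_a and presser_narrow above 0.8 N or contact force between strip_a and presser_medium above 0.8 N or contact force between strip_a and presser_wide above 0.8 N) and world y of each of strip_b, strip_c above 0.15 m and distance of each of strip_b, strip_c from where it was at the start of the episode below 0.02 m) or (z of strip_b in the frame of jig between 0.012 and 0.018 m and x of strip_b in the frame of jig between -0.08 and 0.03 m and y of strip_b in the frame of jig between -0.06 and 0.06 m and angle between the x axis of strip_b and the x axis of jig, either way round below 0.04 rad and angle between strip_b's own z axis and vertical below 0.12 rad and (contact force between strip_b and presser_narrow above 0.8 N or contact force between strip_b and presser_medium above 0.8 N or contact force between strip_b and presser_wide above 0.8 N) and world y of each of strip_a, strip_c above 0.15 m and distance of each of strip_a, strip_c from where it was at the start of the episode below 0.02 m) or (z of strip_c in the frame of jig between 0.012 and 0.018 m and x of strip_c in the frame of jig between -0.08 and 0.03 m and y of strip_c in the frame of jig between -0.06 and 0.06 m and angle between the x axis of strip_c and the x axis of jig, either way round below 0.04 rad and angle between strip_c's own z axis and vertical below 0.12 rad and (contact force between strip_c and presser_narrow above 0.8 N or contact force between strip_c and presser_medium above 0.8 N or contact force between strip_c and presser_wide above 0.8 N) and world y of each of strip_a, strip_b above 0.15 m and distance of each of strip_a, strip_b from where it was at the start of the episode below 0.02 m))), for 0.2 s.
2. in that groove, the strip's end is pressed against the stop with more than 4 N for 0.3 s (((z of strip_a in the frame of jig between 0.012 and 0.018 m and x of strip_a in the frame of jig between -0.08 and 0.03 m and y of strip_a in the frame of jig between -0.06 and 0.06 m and angle between the x axis of strip_a and the x axis of jig, either way round below 0.04 rad and angle between strip_a's own z axis and vertical below 0.12 rad and contact force between strip_a and end_stop above 4 N) or (z of strip_b in the frame of jig between 0.012 and 0.018 m and x of strip_b in the frame of jig between -0.08 and 0.03 m and y of strip_b in the frame of jig between -0.06 and 0.06 m and angle between the x axis of strip_b and the x axis of jig, either way round below 0.04 rad and angle between strip_b's own z axis and vertical below 0.12 rad and contact force between strip_b and end_stop above 4 N) or (z of strip_c in the frame of jig between 0.012 and 0.018 m and x of strip_c in the frame of jig between -0.08 and 0.03 m and y of strip_c in the frame of jig between -0.06 and 0.06 m and angle between the x axis of strip_c and the x axis of jig, either way round below 0.04 rad and angle between strip_c's own z axis and vertical below 0.12 rad and contact force between strip_c and end_stop above 4 N))), for 0.3 s.
At the end, for the whole second after the job is handed in: the strip that stood alone on the right stands at rest on the floor of the groove made for its thickness (within 3 mm of the floor), held by its presser, its end within 2 mm of the stop; the other two strips are within 20 mm of where they stood (((z of strip_a in the frame of jig between 0.012 and 0.018 m and x of strip_a in the frame of jig between -0.08 and 0.03 m and y of strip_a in the frame of jig between -0.06 and 0.06 m and angle between the x axis of strip_a and the x axis of jig, either way round below 0.04 rad and angle between strip_a's own z axis and vertical below 0.12 rad and world y of each of strip_b, strip_c above 0.15 m and distance of each of strip_b, strip_c from where it was at the start of the episode below 0.02 m and (contact force between strip_a and presser_narrow above 0.8 N or contact force between strip_a and presser_medium above 0.8 N or contact force between strip_a and presser_wide above 0.8 N) and x of strip_a in the frame of stop_face above -0.062 m and linear speed of strip_a below 0.01 m/s) or (z of strip_b in the frame of jig between 0.012 and 0.018 m and x of strip_b in the frame of jig between -0.08 and 0.03 m and y of strip_b in the frame of jig between -0.06 and 0.06 m and angle between the x axis of strip_b and the x axis of jig, either way round below 0.04 rad and angle between strip_b's own z axis and vertical below 0.12 rad and world y of each of strip_a, strip_c above 0.15 m and distance of each of strip_a, strip_c from where it was at the start of the episode below 0.02 m and (contact force between strip_b and presser_narrow above 0.8 N or contact force between strip_b and presser_medium above 0.8 N or contact force between strip_b and presser_wide above 0.8 N) and x of strip_b in the frame of stop_face above -0.062 m and linear speed of strip_b below 0.01 m/s) or (z of strip_c in the frame of jig between 0.012 and 0.018 m and x of strip_c in the frame of jig between -0.08 and 0.03 m and y of strip_c in the frame of jig between -0.06 and 0.06 m and angle between the x axis of strip_c and the x axis of jig, either way round below 0.04 rad and angle between strip_c's own z axis and vertical below 0.12 rad and world y of each of strip_a, strip_b above 0.15 m and distance of each of strip_a, strip_b from where it was at the start of the episode below 0.02 m and (contact force between strip_c and presser_narrow above 0.8 N or contact force between strip_c and presser_medium above 0.8 N or contact force between strip_c and presser_wide above 0.8 N) and x of strip_c in the frame of stop_face above -0.062 m and linear speed of strip_c below 0.01 m/s))); the robot touches nothing.
It fails at once if a strip presses on the end stop with more than 20 N (contact force between any of strip_a, strip_b, strip_c and end_stop above 20 N).
It fails at once if a strip is forced against the jig with more than 40 N (contact force between any of strip_a, strip_b, strip_c and jig above 40 N).
It fails at once if the end stop is shifted by more than 4 mm (distance of stop_face from where it was at the start of the episode above 0.004 m).
It fails at once if one of the two strips on the left is carried away from there (world y of each of strip_a, strip_b below 0.15 m or world y of each of strip_b, strip_c below 0.15 m or world y of each of strip_a, strip_c below 0.15 m).
It also fails if it takes over 72 s, if anything falls off the work surface, if the arm or the gripper's body presses on something with over 40 N, if the wrist force passes 120 N, or if a joint passes its speed limit or range.

ROBOT

A 6-joint arm with a two-finger parallel gripper is mounted at the origin on a cart in front of the work surface, level with it; the furniture and walls round the work are solid. World frame = base frame: x ahead of the robot, y to its left, z up, the work surface at z = 0. Lengths are in mm, angles in rad, forces in N, time in s.
With the tool pointing down it reaches from about 275 to 750 mm from the base axis. Payload 10.2 kg.
Tool frame: the origin (TCP) lies midway between the tips of the shut fingers; the grasp point (between the pads) lies grip_depth behind it (grip_depth is the distance from the TCP to the grasp point, in mm); z points along the fingers, y is the line along which they close (so a half turn about z gives the same grasp; the last joint's range is limited). The gripper opens to 85 mm and grips with 20 to 120 N. Pads are 22 mm wide; open, the fingers measure 114 mm over their backs; the gripper's body (76 mm by 85 mm) begins 54 mm behind the grasp point. The pads swing forward as they close: fully open they stand 13 mm farther back than shut.
Start: joints at [0.925, 0.313, 1.498, -0, 1.331, -0.223], TCP at [215.429, 478.771, 231.294] pointing down, gripper open.
Joint ranges: [-2.94, 2.94], [-0.97, 2.17], [0.19, 2.56], [-1.23, 4.37], [0.02, 3.11], [-2.88, 2.88]. Speed limits (rad/s): [2.39, 2.39, 3.01, 3.14, 3.14, 3.14].

INTERFACE

Orientations are given as a unit quaternion [w, x, y, z].
In Python, from rig import * gives the robot as it stands.
- The arm moves only by the tool servo_tool, never from a script. Its argument "commands" is a list of rows, each a list of 3 entries, a list of its own where there are three numbers: the gripper command: -1 is fully open, 1 is shut, values between are in proportion, then the shift along the tool's x, y, z in m, then the turn, a rotation vector about the tool's x, y, z in units of 6 degrees (1.0 is 6 degrees). In form: [[grip, [dx, dy, dz], [ax, ay, az]], ...]. A call has 1 to 10 rows; each row shifts and turns the commanded pose from where the row before left it, along the tool's axes as they then stand; what a row does not reach is not made up. A row lasts 1/12 s, in which the tool goes at most 41.7 mm and 7.16 degrees, less where a joint would pass 70% of its speed; a pose out of reach is approached as far as the arm can. A call is refused whole if a number of a shift passes 0.0417 or a number of a turn 1, either way. A call with a gripper value outside its range is refused whole. The fingers move at their own pace and stop on an object; "squeeze" is the grip in N (left out, the last holds). Time passes only in rows, so rows that do not move let the fingers close. It gives the time, the measured TCP pose, the force, the opening and the grip force at its end, in the units of the state.
- sense(): the state, without advancing time (a new reading comes with each control period).
- capture(name): name is "side" or "top"; returns a dict with "pixels" (384x512x3 uint8, red, green, blue), "z_map" (384x512 float32, mm along the optical axis (not along the pixel's ray), 0 where there is no reading), "fx", "fy", "cx", "cy" (pixels), "rvec" (rotation vector, rad) and "tvec" (3), from world to camera coordinates, as OpenCV has them. Camera axes: x right, y down, z forward; pixel columns grow to the right and rows downward; lengths in mm; the calibration is good to about 2 mm. A picture is of the moment at which its call begins.
- finish_job(): hands the job in; it is judged then, once.
The state is a dict: "time_s": time; "joints": joint angles; "dq": joint speeds; "tau": joint torques, N m; "eef_pos": TCP position; "ee_rot": TCP orientation; "force": force on the tool from outside, world axes, zero at the start; "wrist_torque": the same for the moment, N m; "grip_width": opening from 0.0 (shut) to 1.0 (fully open); "grip_force": force on a finger pad.
Only numpy, scipy, OpenCV 4.12 (cv2) and the standard library are available. Lean on these libraries where they do the work, as an engineer would, in place of code of your own. Each camera call takes 0.05 s, during which the arm holds its last target. There are 200 camera calls.

## Working session

There is one attempt and no reset: what is moved stays moved. The work goes in short steps, Python scripts to look and compute and a tool call to move; the robot and the scene stay as the last step left them, time stands still between calls to the robot, and variables do not carry over. Pictures are saved under pics/ and viewed, at most 10 in all, crops included, and the job is handed in when it is done.

Besides the shell and the picture viewer there is one more tool, called after "Call:" as name([rows], argument=value, ...), one row to a line, values as JSON. servo_tool: Moves the arm, as the interface text tells. Its arguments: {"type":"object","properties":{"commands":{"type":"array"},"squeeze":{"type":"number"}},"required":["commands"]}

```bash
mkdir -p pics; cat > h.py <<'E'
from rig import *
import numpy as np, cv2
def cam(n):
    c=capture(n); R=cv2.Rodrigues(np.array(c['rvec'],float))[0]; t=np.array(c['tvec'],float).ravel()
    z=c['z_map'].astype(float); v,u=np.mgrid[0:384,0:512]
    P=np.stack([(u-c['cx'])/c['fx']*z,(v-c['cy'])/c['fy']*z,z],-1)
    W=(P-t)@R; W[z==0]=np.nan
    return c,W,R,t
def save(c,f,crop=None,s=1):
    p=c['pixels'][:,:,::-1]
    if crop: a,b,d,e=crop; p=p[b:e,a:d]
    cv2.imwrite(f,cv2.resize(p,None,fx=s,fy=s,interpolation=cv2.INTER_CUBIC))
E
python3 - <<'E'
from h import *
s=sense(); print({k:np.round(v,3) for k,v in s.items()})
for n in('top','side'):
    c,W,R,t=cam(n); save(c,f'pics/{n}0.png',s=1.5 if n=='top' else 1.5); print(n,c['fx'],c['cx'],c['cy'],-R.T@t); np.savez(f'{n}.npz',W=W,px=c['pixels'],R=R,t=t,K=[c['fx'],c['fy'],c['cx'],c['cy']])
E
```

```text
{'time_s': np.float64(0.0), 'joints': array([ 0.925,  0.313,  1.498,  0.   ,  1.331, -0.223]), 'dq': array([ 0.   ,  0.   ,  0.001, -0.002, -0.001, -0.001]), 'tau': array([-1.0000e-03, -4.1226e+01, -2.5974e+01, -0.0000e+00,  4.0000e-03,
        0.0000e+00]), 'eef_pos': array([215.262, 478.552, 230.718]), 'ee_rot': array([-0.   ,  0.21 ,  0.978, -0.001]), 'force': array([-0.104,  0.351,  0.491]), 'wrist_torque': array([ 0.033, -0.005, -0.009]), 'grip_force': np.float64(0.0), 'grip_width': np.float64(1.001)}
top 421.67649296102866 255.67476345809746 196.25854383079522 [443.58546297 -17.14447514 990.97511473]
side 396.79314358310177 260.68973664872095 188.23755220209196 [ 271.38426041 -758.37078012  638.70034295]
```

View pics/top0.png

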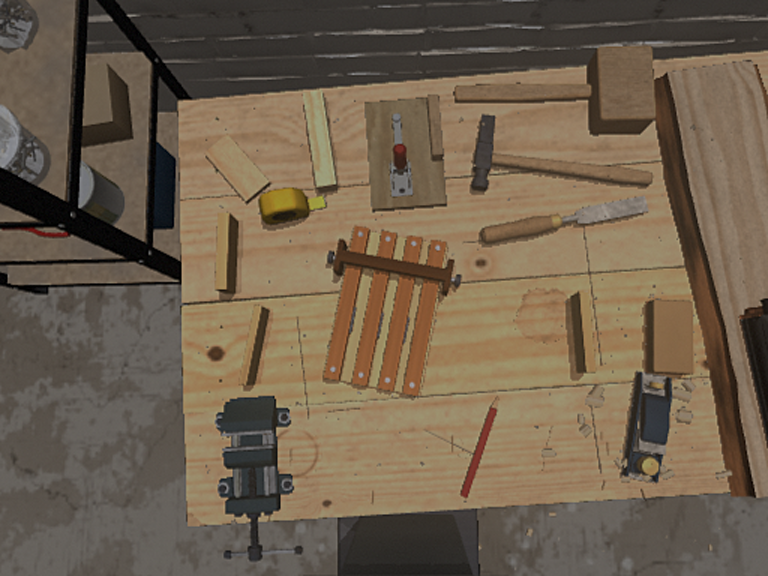

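View pics/side0.png

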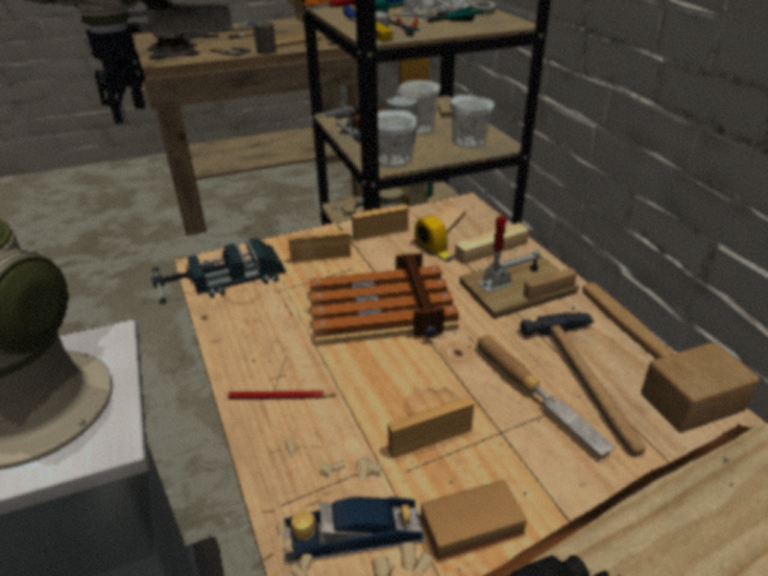

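The top view (1.5x) shows the jig at about (385,310), turned clockwise, with its dark stop bar at (392,267). The lone strip is at (580,333), and the other two are at (227,250) and (256,345). The side view agrees, with the lone strip at (430,427).

```bash
cat > m.py <<'E'
from h import *
for n in('top','side'):
    d=np.load(n+'.npz'); W=d['W']; px=d['px']; X,Y,Z=W[...,0],W[...,1],W[...,2]
    hsv=cv2.cvtColor(px,cv2.COLOR_RGB2HSV)
    # lone strip top
    m=(Z>49)&(Z<62)&(X>280)&(X<520)&(Y>-330)&(Y<-190)
    k,l,st,ce=cv2.connectedComponentsWithStats(m.astype(np.uint8))
    for i in range(1,k):
        if st[i,4]>60:
            p=W[l==i]; r=cv2.minAreaRect(p[:,:2].astype(np.float32)); print(n,'strip',st[i,4],np.round(r[0],1),np.round(r[1],1),round(r[2],1),'z',np.median(p[:,2]).round(1))
    # rib tops
    rm=(Z>27)&(Z<38)&(X>250)&(X<560)&(Y>-150)&(Y<130)&(hsv[...,1]>110)
    k,l,st,ce=cv2.connectedComponentsWithStats(rm.astype(np.uint8))
    for i in range(1,k):
        if st[i,4]>40:
            p=W[l==i]; r=cv2.minAreaRect(p[:,:2].astype(np.float32)); print(n,'rib',st[i,4],np.round(r[0],1),np.round(r[1],1),round(r[2],1),'z',np.median(p[:,2]).round(1), 'hsv',np.median(hsv[l==i],0))
    sm=(Z>48)&(Z<62)&(X>350)&(X<520)&(Y>-150)&(Y<130)
    p=W[sm]; 
    if len(p): r=cv2.minAreaRect(p[:,:2].astype(np.float32)); print(n,'stop',len(p),np.round(r[0],1),np.round(r[1],1),round(r[2],1),'z',np.median(p[:,2]).round(1))
E
python3 m.py; python3 - <<'E'
from h import *
d=np.load('top.npz');c={'pixels':d['px']};save(c,'pics/topjig.png',(205,140,320,275),5)
E
```

```text
top strip 222 [ 486.1 -276.6] [67.8 15.4] 1.5 z 53.9
top rib 561 [500.9  48.7] [ 24.2 125. ] 78.2 z 32.3 hsv [ 12. 158. 139.]
top rib 600 [496.2   8.3] [ 24.  132.7] 78.2 z 32.3 hsv [ 12. 158. 139.]
top rib 638 [492.1 -29. ] [ 23.9 140.3] 78.1 z 32.2 hsv [ 12. 158. 139.]
top rib 510 [504.8  92.1] [ 24.4 114.5] 78.1 z 32.2 hsv [ 12. 157. 139.]
side strip 225 [ 486.1 -278.4] [67.6 18.2] 0.8 z 51.9
side rib 226 [505.3  91.2] [ 28.5 112.2] 77.2 z 29.1 hsv [ 12. 181. 140.]
side rib 271 [500.9  46.5] [ 27.6 122.5] 78.1 z 29.4 hsv [ 12. 185. 134.]
side rib 319 [496.9   6.7] [ 27.7 131.2] 77.8 z 29.4 hsv [ 12. 186. 135.]
side rib 364 [492.5 -31.3] [ 27.4 137.9] 77.9 z 29.4 hsv [ 12. 187. 136.]
```

View pics/topjig.png

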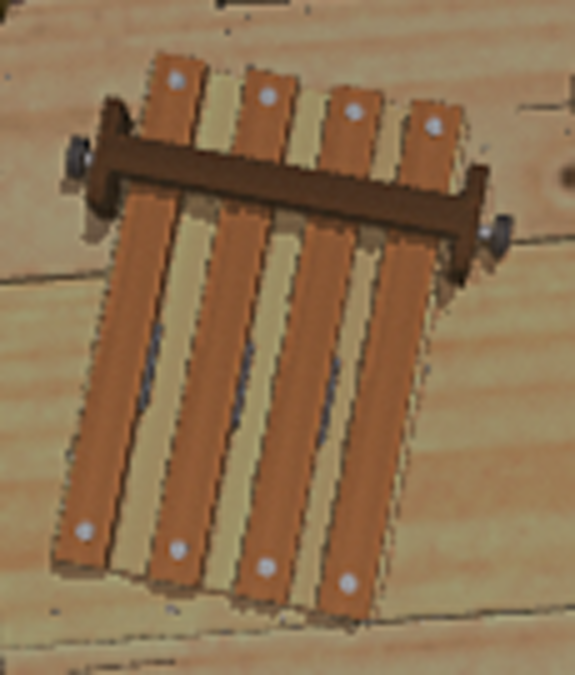

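The crop shows the four ribs with screws at both ends, the stop bar across their upper part, and the steel pressers at about (150,365), (240,385) and (328,400). My x bounds clipped the regions, so I'll re-measure with wider ones.

```bash
sed -i 's/X<520/X<680/g; s/X<560/X<680/g; s/X>280/X>250/; s/Y>-330/Y>-330/' m.py; python3 m.py
cat > scr.py <<'E'
from h import *
# screws at rib ends: rays onto z=33; ends in jig frame at known width
d=np.load('top.npz'); px=d['px']; fx,fy,cx,cy=d['K'];R=d['R'];t=d['t'];C=-R.T@t
hsv=cv2.cvtColor(px,cv2.COLOR_RGB2HSV)
def ray(u,v,z):
    r=R.T@np.array([(u-cx)/fx,(v-cy)/fy,1]); return C+r*(z-C[2])/r[2]
P=[]
for (u,v) in [(177,79),(269,96),(354,111),(434,125),(84,531),(178,549),(266,567),(348,583)]:
    u0,v0=205+u/5,140+v/5; 
    a,b=int(u0)-4,int(v0)-4; w=px[b:b+9,a:a+9].astype(float); s=np.clip(255-hsv[b:b+9,a:a+9,1].astype(float)-150,0,None)
    yy,xx=np.mgrid[b:b+9,a:a+9]; P.append(ray((s*xx).sum()/s.sum(),(s*yy).sum()/s.sum(),33))
P=np.array(P);print(P.round(1))
print(np.linalg.norm(P[:4]-P[4:],axis=1),np.linalg.norm(np.diff(P[:4],axis=0),axis=1),np.linalg.norm(np.diff(P[4:],axis=0),axis=1))
D=(P[:4]-P[4:]).mean(0);print('yaw',np.arctan2(D[1],D[0]),'centre',P.mean(0))
E
python3 scr.py
```

```text
top strip 393 [ 511.8 -276.1] [119.3  16.1] 1.6 z 53.8
top rib 150 [661.4  59.4] [24.5 37. ] 78.9 z 32.4 hsv [ 12. 158. 137.]
top rib 169 [653.7  16.5] [23.8 41.7] 78.3 z 32.2 hsv [ 12. 159. 137.]
top rib 169 [645.5 -23.1] [23.8 41. ] 78.1 z 32.0 hsv [ 12. 159. 137.]
top rib 168 [637.6 -59.6] [23.9 41.2] 78.5 z 32.1 hsv [ 12. 158. 137.]
top rib 797 [535.4  85.8] [ 24.6 177. ] 78.2 z 32.2 hsv [ 12. 158. 138.]
top rib 804 [526.3  43.4] [ 24.2 177. ] 78.2 z 32.2 hsv [ 12. 158. 138.]
top rib 804 [517.9   3.8] [ 24.  176.9] 78.1 z 32.2 hsv [ 12. 158. 138.]
top rib 810 [510.1 -32.8] [ 23.9 177.2] 78.1 z 32.2 hsv [ 12. 158. 138.]
top stop 745 [617.    6.7] [177.4  48.6] 78.1 z 54.0
side strip 392 [ 512.4 -278. ] [120.2  18.2] 0.8 z 51.7
side rib 380 [538.1  88.9] [ 42.6 176.5] 75.7 z 29.2 hsv [ 12. 184. 138.]
side rib 78 [664.3  62.3] [38.4 35.2] 83.1 z 29.4 hsv [ 12.  182.  127.5]
side rib 837 [523.5  20.3] [ 68.9 177.7] 77.6 z 29.4 hsv [ 12. 187. 133.]
side rib 75 [655.8  13.8] [26.3 37.3] 78.8 z 29.3 hsv [ 12. 184. 129.]
side rib 86 [647.6 -27.1] [25.2 37.3] 78.1 z 29.3 hsv [ 12.  185.5 132. ]
side rib 59 [646.7 -64.3] [26.5 26.8] 83.4 z 29.0 hsv [ 12. 179. 126.]
side rib 437 [511.3 -35.1] [ 28.1 176.3] 78.4 z 29.4 hsv [ 12. 188. 136.]
side rib 71 [599.9 -80.9] [ 5.8 47.7] 76.8 z 32.7 hsv [ 11. 174.  24.]
side stop 354 [618.7   3.6] [179.2  49.1] 77.7 z 51.1
[[671.6  56.8  33. ]
 [662.9  14.6  33. ]
 [654.6 -25.2  33. ]
 [646.7 -61.8  33. ]
 [463.7 100.9  33. ]
 [454.6  58.5  33. ]
 [446.2  18.6  33. ]
 [438.4 -17.7  33. ]]
[212.52433093 212.80715798 212.88666219 212.88030674] [43.09597713 40.68355253 37.46739227] [43.39470497 40.74541445 37.18439324]
yaw -0.20820516845955364 centre [554.86026502  18.09768103  33.        ]
```

Call:
servo_tool([
  [-1, [-0.03, 0, 0], [0, 0, -1]],
  [-1, [-0.03, -0.02, 0], [0, 0, -1]],
  [-1, [-0.03, -0.025, 0], [0, 0, -1]],
  [-1, [-0.025, -0.03, 0], [0, 0, -1]],
  [-1, [-0.02, -0.035, 0], [0, 0, -0.32]],
  [-1, [-0.01, -0.04, 0], [0, 0, 0]],
  [-1, [-0.01, -0.04, 0], [0, 0, 0]],
  [-1, [-0.01, -0.04, 0], [0, 0, 0]],
  [-1, [-0.01, -0.04, 0], [0, 0, 0]],
  [-1, [-0.01, -0.04, 0], [0, 0, 0]],
])

```text
time_s: 0.93
eef_pos: [385.5, 139.8, 231.2]
ee_rot: [-0.0, -0.014, 1.0, 0.0]
force: [1.6, 0.8, 0.8]
grip_width: 1.001
grip_force: 0.0
```

```bash
cat > go.py <<'E'
import sys; from h import *
from scipy.spatial.transform import Rotation as Ro
def rep(x,y,z,yaw):
    s=sense(); q=np.array(s['ee_rot'],float); A=Ro.from_quat(np.r_[q[1:],q[0]]); M=A.as_matrix()
    T=np.array([[-np.cos(yaw),np.sin(yaw),0],[-np.sin(yaw),-np.cos(yaw),0],[0,0,-1.]]).T
    c,si=np.cos(yaw),np.sin(yaw)
    T=np.column_stack([[-c,-si,0],[-si,c,0],[0,0,-1]])
    print('pos',np.round(s['eef_pos'],2),'toolshift mm',np.round(M.T@(np.array([x,y,z])-s['eef_pos']),2),'turn units',np.round(np.degrees((A.inv()*Ro.from_matrix(T)).as_rotvec())/6,3))
    print('t',s['time_s'],'F',np.round(s['force'],2),'w',s['grip_width'],'gf',s['grip_force'],'j6',np.round(s['joints'],2))
if __name__=='__main__': rep(*map(float,sys.argv[1:5]))
E
python3 go.py 512 -277 150 0.028
```

```text
pos [385.52 139.8  231.24] toolshift mm [-114.73 -420.19   81.22] turn units [ 0.    -0.001  0.001]
t 0.9333 F [1.59 0.8  0.77] w 1.0013261558683577 gf 0.0 j6 [ 0.06  0.06  1.81  0.    1.28 -1.54]
```

Call:
servo_tool([
  [-1, [-0.01, -0.04, 0], [0, 0, 0]],
  [-1, [-0.01, -0.04, 0], [0, 0, 0]],
  [-1, [-0.01, -0.04, 0], [0, 0, 0]],
  [-1, [-0.01, -0.04, 0], [0, 0, 0]],
  [-1, [-0.01, -0.04, 0], [0, 0, 0]],
  [-1, [-0.01, -0.04, 0.01], [0, 0, 0]],
  [-1, [-0.01, -0.04, 0.01], [0, 0, 0]],
  [-1, [-0.01, -0.04, 0.01], [0, 0, 0]],
  [-1, [-0.01, -0.04, 0.01], [0, 0, 0]],
  [-1, [-0.01, -0.04, 0.02], [0, 0, 0]],
])

```text
time_s: 1.77
eef_pos: [495.5, -251.7, 174.2]
ee_rot: [0.001, -0.014, 1.0, -0.001]
force: [0.4, 0.9, 1.4]
grip_width: 1.001
grip_force: 0.0
```

Call:
servo_tool([
  [-1, [-0.01, -0.01, 0.02], [0, 0, 0]],
  [-1, [0, 0, 0], [0, 0, 0]],
  [-1, [0, 0, 0], [0, 0, 0]],
])

```text
time_s: 2.02
eef_pos: [504.7, -258.6, 152.5]
ee_rot: [-0.001, -0.014, 1.0, 0.001]
force: [-0.0, -0.2, 0.7]
grip_width: 0.999
grip_force: 0.0
```

```bash
python3 go.py 512 -277 25 0.026; python3 -c "
import rig;print([x for x in dir(rig) if x[0]!='_'], getattr(rig,'grip_depth',None))"
```

```text
pos [ 504.73 -258.56  152.54] toolshift mm [ -7.06 -18.9  127.48] turn units [ 0.02  -0.022  0.011]
t 2.0167 F [-0.01 -0.25  0.73] w 0.999022980816577 gf 0.0 j6 [-0.68  0.48  1.47  0.    1.19 -2.28]
['PlanningError', 'capture', 'finish_job', 'grip_depth', 'sense'] 18.700000000000003
```

Call:
servo_tool([
  [-1, [-0.007, -0.019, 0.03], [0, 0, 0]],
  [-1, [0, 0, 0.035], [0, 0, 0]],
  [-1, [0, 0, 0.035], [0, 0, 0]],
  [-1, [0, 0, 0.028], [0, 0, 0]],
  [-1, [0, 0, 0], [0, 0, 0]],
  [-1, [0, 0, 0], [0, 0, 0]],
])

```text
time_s: 2.52
eef_pos: [512.9, -276.8, 26.8]
ee_rot: [-0.0, -0.014, 1.0, 0.0]
force: [0.4, 0.3, 1.9]
grip_width: 0.998
grip_force: 0.0
```

```bash
python3 go.py 512 -277 25 0.026
```

```text
pos [ 512.89 -276.76   26.77] toolshift mm [ 0.9  -0.21  1.77] turn units [ 0.003 -0.003  0.027]
t 2.5167 F [0.43 0.34 1.88] w 0.9980165177955449 gf 0.0 j6 [-0.7   0.67  1.53  0.    0.95 -2.3 ]
```

Call:
servo_tool([
  [0.0, [0, 0, 0.002], [0, 0, 0]],
  [0.4, [0, 0, 0], [0, 0, 0]],
  [0.5, [0, 0, 0], [0, 0, 0]],
  [0.6, [0, 0, 0], [0, 0, 0]],
  [0.7, [0, 0, 0], [0, 0, 0]],
  [0.8, [0, 0, 0], [0, 0, 0]],
  [1, [0, 0, 0], [0, 0, 0]],
  [1, [0, 0, 0], [0, 0, 0]],
  [1, [0, 0, 0], [0, 0, 0]],
  [1, [0, 0, 0], [0, 0, 0]],
], squeeze=25)

```text
time_s: 3.35
eef_pos: [512.9, -277.6, 24.3]
ee_rot: [0.0, -0.014, 1.0, -0.0]
force: [-0.6, 1.0, 5.8]
grip_width: 0.173
grip_force: 32.8
```

Call:
servo_tool([
  [1, [0, 0, 0], [0, 0, 0]],
  [1, [0, 0, 0], [0, 0, 0]],
  [1, [0, 0, 0], [0, 0, 0]],
])

```text
time_s: 3.6
eef_pos: [512.9, -277.6, 24.3]
ee_rot: [0.0, -0.014, 1.0, -0.0]
force: [-1.1, 1.8, 5.4]
grip_width: 0.168
grip_force: 32.8
```

```bash
python3 go.py 512 -277 25 0.026; python3 - <<'E'
from h import *
s=sense();print(s['grip_width']*85)
E
```

```text
pos [ 512.88 -277.58   24.29] toolshift mm [ 0.87  0.6  -0.71] turn units [-0.003  0.003  0.018]
t 3.6 F [-1.15  1.78  5.42] w 0.16763333889407317 gf 32.7533358335495 j6 [-0.7   0.67  1.53  0.    0.94 -2.3 ]
14.24883380599622
```

Call:
servo_tool([
  [1, [0, 0, -0.02], [0, 0, 0]],
  [1, [0, 0, -0.035], [0, 0, 0]],
  [1, [0, 0, -0.03], [0, 0, 0]],
  [1, [0, 0.03, 0], [0, 0, 0]],
  [1, [0, 0.035, 0], [0, 0, 0]],
  [1, [0, 0.035, 0], [0, 0, 0]],
  [1, [0, 0.035, 0], [0, 0, 0]],
  [1, [0, 0.035, 0], [0, 0, 0]],
  [1, [0, 0.03, 0], [0, 0, 0.5]],
  [1, [0, 0.03, 0], [0, 0, 0.5]],
])

```text
time_s: 4.43
eef_pos: [507.4, -45.9, 108.7]
ee_rot: [-0.0, 0.04, 0.999, 0.0]
force: [0.2, -0.8, -0.4]
grip_width: 0.168
grip_force: 32.0
```

Call:
servo_tool([
  [1, [0, 0.03, 0], [0, 0, 0.5]],
  [1, [0, 0.02, 0], [0, 0, 0.5]],
  [1, [0, 0.01, 0], [0, 0, 0.26]],
  [1, [0, 0, 0], [0, 0, 0]],
  [1, [0, 0, 0], [0, 0, 0]],
])

```text
time_s: 4.85
eef_pos: [514.5, 12.0, 108.6]
ee_rot: [-0.0, 0.103, 0.995, -0.0]
force: [0.8, -0.4, -0.8]
grip_width: 0.171
grip_force: 31.9
```

```bash
python3 go.py 530.5 20.5 90 -0.208
```

```text
pos [514.49  12.04 108.62] toolshift mm [-13.93  11.57  18.62] turn units [-0.002 -0.003  0.01 ]
t 4.85 F [ 0.77 -0.35 -0.79] w 0.17135892527294486 gf 31.932950019836426 j6 [-0.2   0.42  1.69 -0.    1.03 -1.57]
```

Call:
servo_tool([
  [1, [-0.014, 0.0115, 0.01], [0, 0, 0.01]],
  [1, [0, 0, 0.0], [0, 0, 0]],
  [1, [0, 0, 0], [0, 0, 0]],
  [1, [0, 0, 0], [0, 0, 0]],
])

```text
time_s: 5.18
eef_pos: [530.3, 19.6, 98.8]
ee_rot: [-0.0, 0.105, 0.994, -0.0]
force: [1.0, -2.1, -0.5]
grip_width: 0.171
grip_force: 31.9
```

```bash
python3 go.py 530.5 20.5 90 -0.208; python3 - <<'E'
from h import *
for n in('top','side'):
    c,W,R,t=cam(n); save(c,f'pics/{n}1.png',(180,120,340,280) if n=='top' else (180,140,340,260),4 if n=='side' else 3.6)
    np.savez(f'{n}1.npz',W=W,px=c['pixels'],R=R,t=t,K=[c['fx'],c['fy'],c['cx'],c['cy']])
E
```

```text
pos [530.33  19.57  98.79] toolshift mm [0.02 0.95 8.79] turn units [-0.002 -0.005 -0.021]
t 5.1833 F [ 0.99 -2.11 -0.5 ] w 0.1713899723767435 gf 31.89890205860138 j6 [-0.18  0.47  1.65 -0.    1.03 -1.54]
```

View pics/top1.png

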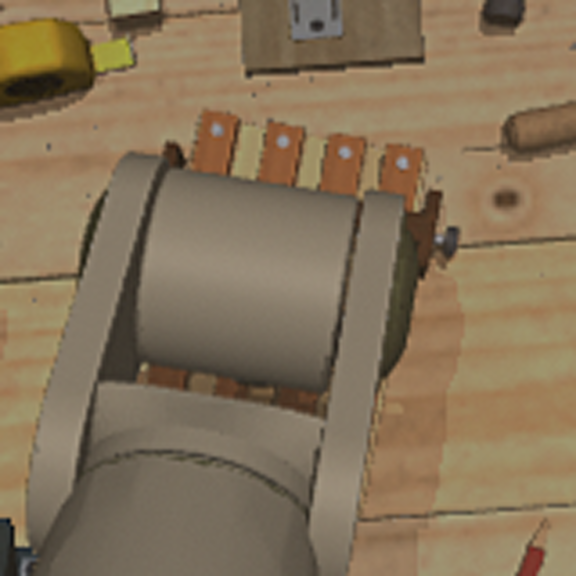

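View pics/side1.png

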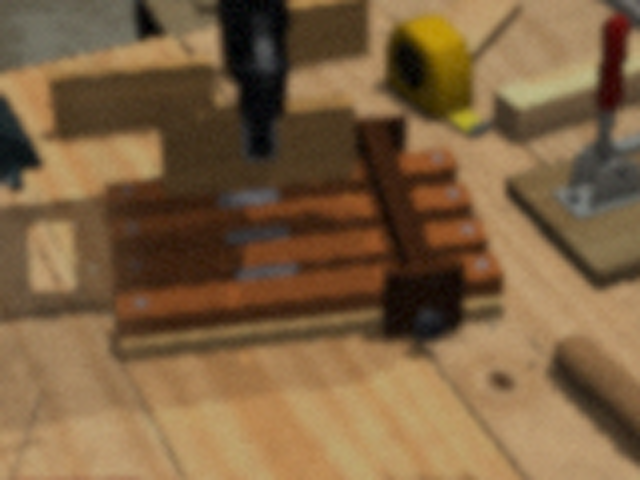

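The wrist hides the strip in the top view. In the side view the strip hangs level above the ribs at about (255,150), clear of the stop. I'll measure its face against the ribs in that same camera, so the calibration error cancels.

```bash
cat > rel.py <<'E'
from h import *
yaw=-0.2082; X=np.array([np.cos(yaw),np.sin(yaw)]); Y=np.array([-X[1],X[0]]); O=np.array([554.55,16.63])
d0=np.load('side.npz')['W']; d1=np.load('side1.npz'); W=d1['W']; px=d1['px']
def uv(W): return (W[...,:2]-O)@X,(W[...,:2]-O)@Y
u,v=uv(d0); m=(abs(d0[...,2]-29.4)<1.5)&(u>-110)&(u<40)&(abs(v)<80)
h,e=np.histogram(v[m],np.arange(-80,80,1)); 
for c in(-58.5,-20.25,20.25,62.):   # expected rib centres relative to medium groove: -57.75,-20.25,20.25,63.75
    k=m&(abs(v-c+1.5)<16); q=v[k]; print('rib',c,len(q),np.percentile(q,[2,50,98]).round(2),'slope',np.polyfit(u[k],v[k],1)[0].round(4))
u1,v1=uv(W); Z=W[...,2]
hs=cv2.cvtColor(px,cv2.COLOR_RGB2HSV)
m=(u1>-90)&(u1<40)&(abs(v1)<25)&(Z>72)&(Z<124)&(hs[...,1]>70)
m=cv2.erode(m.astype(np.uint8),np.ones((3,3)))>0
A=np.c_[u1[m],Z[m]-100,np.ones(m.sum())]; k=v1[m]
for _ in range(3):
    c,*_=np.linalg.lstsq(A,k,rcond=None); r=k-A@c; g=abs(r)<2.5; A,k=A[g],k[g]
print('face v=a*u+b*(z-100)+c',c.round(4),len(k),r.std(), 'u range',np.percentile(u1[m],[1,99]),'Z',np.percentile(Z[m],[1,99]), 'v at u=-25',c[2]-25*c[0])
E
python3 rel.py
```

```text
rib -58.5 332 [-71.73 -59.96 -47.43] slope -0.0084
rib -20.25 303 [-34.48 -22.22  -9.67] slope 0.0006
rib 20.25 278 [ 5.88 17.64 30.87] slope 0.0004
rib 62.0 242 [50.05 61.86 74.08] slope 0.0051
face v=a*u+b*(z-100)+c [-5.100e-03 -1.100e-02 -1.015e+01] 533 1.1552069750501042 u range [-80.53277778  32.8286162 ] Z [ 76.3016673  120.72725901] v at u=-25 -10.023060886041824
```

Call:
servo_tool([
  [1, [0, 0.0006, 0.01], [0, 0, -0.02]],
  [1, [0, 0, 0.01], [0, 0, 0]],
  [1, [0, 0, 0.01], [0, 0, 0]],
  [1, [0, 0, 0.005], [0, 0, 0]],
  [1, [0, 0, 0], [0, 0, 0]],
  [1, [0, 0, 0], [0, 0, 0]],
])

```text
time_s: 5.78
eef_pos: [530.7, 21.0, 63.4]
ee_rot: [-0.0, 0.104, 0.995, 0.0]
force: [0.4, 0.1, -1.0]
grip_width: 0.169
grip_force: 31.9
```

```bash
python3 go.py 530.45 20.2 63 -0.208;  sed 's/cam(n); save.*/cam(n); np.savez(n+"1.npz",W=W,px=c["pixels"],R=R,t=t)/' >/dev/null </dev/null; python3 - <<'E'
from h import *
c,W,R,t=cam('side'); np.savez('side1.npz',W=W,px=c['pixels'])
E
sed -e 's/(Z>72)&(Z<124)/(Z>38)\&(Z<86)/' -e 's/Z\[m\]-100/Z[m]-60/' rel.py | python3 -
```

```text
pos [530.66  20.98  63.41] toolshift mm [ 0.04 -0.81  0.41] turn units [-0.    -0.008  0.003]
t 5.7833 F [ 0.45  0.07 -1.03] w 0.1686755842326035 gf 31.900545358657837 j6 [-0.18  0.52  1.67 -0.    0.95 -1.54]
rib -58.5 332 [-71.73 -59.96 -47.43] slope -0.0084
rib -20.25 303 [-34.48 -22.22  -9.67] slope 0.0006
rib 20.25 278 [ 5.88 17.64 30.87] slope 0.0004
rib 62.0 242 [50.05 61.86 74.08] slope 0.0051
face v=a*u+b*(z-100)+c [ 6.0000e-04 -8.9000e-03 -8.5721e+00] 459 1.167862045566122 u range [-80.51143473  33.23816352] Z [41.24843497 82.25029775] v at u=-25 -8.587416458792775
```

Call:
servo_tool([
  [1, [0, -0.0008, 0], [0, 0, 0]],
  [1, [0, 0, 0], [0, 0, 0]],
  [1, [0, 0, 0], [0, 0, 0]],
  [1, [0, 0, 0.002], [0, 0, 0]],
  [1, [0, 0, 0.001], [0, 0, 0]],
  [1, [0, 0, 0], [0, 0, 0]],
])

```text
time_s: 6.33
eef_pos: [530.5, 20.2, 60.6]
ee_rot: [-0.0, 0.104, 0.995, -0.0]
force: [0.4, 0.1, -0.5]
grip_width: 0.166
grip_force: 31.9
```

```bash
python3 go.py 530.45 20.2 54 -0.208
```

```text
pos [530.52  20.21  60.6 ] toolshift mm [ 0.06 -0.02  6.6 ] turn units [-0.    -0.003  0.003]
t 6.3333 F [ 0.42  0.08 -0.48] w 0.16645389844395753 gf 31.90011441707611 j6 [-0.18  0.52  1.68 -0.    0.94 -1.55]
```

Call:
servo_tool([
  [1, [0, 0, 0.001], [0, 0, 0]],
  [1, [0, 0, 0.001], [0, 0, 0]],
  [1, [0, 0, 0.001], [0, 0, 0]],
  [1, [0, 0, 0.0007], [0, 0, 0]],
  [1, [0, 0, 0], [0, 0, 0]],
])

```text
time_s: 6.75
eef_pos: [530.6, 20.2, 57.3]
ee_rot: [-0.0, 0.104, 0.995, -0.0]
force: [-1.2, 0.6, 1.0]
grip_width: 0.173
grip_force: 32.3
```

Call:
servo_tool([
  [1, [0, 0, 0.001], [0, 0, 0]],
  [1, [0, 0, 0.0005], [0, 0, 0]],
  [1, [0, 0, 0], [0, 0, 0]],
])

```text
time_s: 7.0
eef_pos: [530.7, 20.2, 57.1]
ee_rot: [0.0, 0.104, 0.995, -0.0]
force: [-7.4, 0.7, 16.6]
grip_width: 0.171
grip_force: 34.6
```

```bash
cat > tq.py <<'E'
from h import *
s=sense(); yaw=-.208;c,si=np.cos(yaw),np.sin(yaw); J=np.array([[c,si,0],[-si,c,0],[0,0,1]])
print('pos',np.round(s['eef_pos'],2),'F jig',(J@s['force']).round(2),'T jig',(J@s['wrist_torque']).round(3))
E
python3 tq.py
```

```text
pos [530.72  20.22  57.12] F jig [-7.36 -0.84 16.62] T jig [-0.23   1.209 -0.062]
```

Call:
servo_tool([
  [1, [0, 0, -0.002], [0, 0, 0]],
  [1, [0, 0, 0], [0, 0, 0]],
  [1, [0, 0, 0], [0, 0, 0]],
])

```text
time_s: 7.25
eef_pos: [530.7, 20.2, 57.5]
ee_rot: [0.0, 0.104, 0.995, 0.0]
force: [0.1, -1.0, -1.1]
grip_width: 0.17
grip_force: 31.9
```

```bash
python3 tq.py
```

```text
pos [530.67  20.16  57.51] F jig [ 0.26 -0.97 -1.12] T jig [ 0.001 -0.008  0.004]
```

Call:
servo_tool([
  [1, [0, 0.0005, 0], [0, 0, 0]],
  [1, [0, 0, 0.0], [0, 0, 0]],
  [1, [0, 0, 0], [0, 0, 0]],
  [1, [0, 0, 0.001], [0, 0, 0]],
  [1, [0, 0, 0.0007], [0, 0, 0]],
  [1, [0, 0, 0], [0, 0, 0]],
])

```text
time_s: 7.75
eef_pos: [531.0, 20.9, 56.3]
ee_rot: [0.0, 0.104, 0.995, 0.0]
force: [0.4, 2.1, -0.2]
grip_width: 0.168
grip_force: 32.1
```

```bash
python3 tq.py
```

```text
pos [531.    20.91  56.26] F jig [-0.02  2.14 -0.21] T jig [ 0.4   -0.042 -0.034]
```

Call:
servo_tool([
  [1, [0, 0.0002, 0.001], [0, 0, 0]],
  [1, [0, 0, 0.001], [0, 0, 0]],
  [1, [0, 0, 0], [0, 0, 0]],
  [1, [0, 0, 0], [0, 0, 0]],
])

```text
time_s: 8.08
eef_pos: [530.7, 21.0, 53.6]
ee_rot: [-0.0, 0.104, 0.995, 0.0]
force: [0.6, 1.9, -1.7]
grip_width: 0.174
grip_force: 31.7
```

```bash
python3 tq.py
```

```text
pos [530.7   20.98  53.59] F jig [ 0.21  1.99 -1.74] T jig [ 0.466 -0.042 -0.102]
```

Call:
servo_tool([
  [1, [0, 0.0002, 0.0015], [0, 0, 0]],
  [1, [0, 0, 0.0015], [0, 0, 0]],
  [1, [0, 0, 0.0015], [0, 0, 0]],
  [1, [0, 0, 0.0015], [0, 0, 0]],
  [1, [0, 0, 0], [0, 0, 0]],
])

```text
time_s: 8.5
eef_pos: [531.0, 21.0, 47.9]
ee_rot: [0.0, 0.104, 0.995, -0.0]
force: [1.6, 0.9, -0.5]
grip_width: 0.171
grip_force: 32.1
```

```bash
python3 tq.py
```

```text
pos [531.01  20.95  47.87] F jig [ 1.4   1.23 -0.51] T jig [ 0.149 -0.23  -0.029]
```

Going in freely; the floor should come at a TCP height of about 39.3 mm.

Call:
servo_tool([
  [1, [0, 0, 0.0015], [0, 0, 0]],
  [1, [0, 0, 0.0015], [0, 0, 0]],
  [1, [0, 0, 0.0015], [0, 0, 0]],
  [1, [0, 0, 0.0015], [0, 0, 0]],
  [1, [0, 0, 0.001], [0, 0, 0]],
  [1, [0, 0, 0], [0, 0, 0]],
])

```text
time_s: 9.0
eef_pos: [530.7, 21.0, 40.6]
ee_rot: [-0.0, 0.104, 0.995, -0.0]
force: [1.7, 0.5, -0.4]
grip_width: 0.172
grip_force: 32.0
```

Call:
servo_tool([
  [1, [0, 0, 0.0007], [0, 0, 0]],
  [1, [0, 0, 0], [0, 0, 0]],
  [1, [0, 0, 0], [0, 0, 0]],
])

```text
time_s: 9.25
eef_pos: [530.8, 21.0, 40.1]
ee_rot: [-0.0, 0.104, 0.995, -0.0]
force: [1.3, 0.7, -0.1]
grip_width: 0.17
grip_force: 32.1
```

```bash
python3 tq.py
```

```text
pos [530.75  21.04  40.07] F jig [ 1.12  0.92 -0.05] T jig [ 0.058 -0.171 -0.052]
```

Call:
servo_tool([
  [1, [0, 0, 0.0007], [0, 0, 0]],
  [1, [0, 0, 0.0004], [0, 0, 0]],
  [1, [0, 0, 0], [0, 0, 0]],
])

```text
time_s: 9.5
eef_pos: [530.8, 21.0, 39.3]
ee_rot: [-0.0, 0.104, 0.995, -0.0]
force: [-0.4, -0.0, 4.0]
grip_width: 0.174
grip_force: 32.6
```

```bash
python3 tq.py
```

```text
pos [530.77  21.02  39.31] F jig [-0.37 -0.12  3.99] T jig [ 0.012  0.135 -0.018]
```

Call:
servo_tool([
  [1, [0, 0, -0.0002], [0, 0, 0]],
  [1, [0, 0, 0], [0, 0, 0]],
  [1, [0, 0, 0], [0, 0, 0]],
  [1, [-0.001, 0, 0], [0, 0, 0]],
  [1, [-0.001, 0, 0], [0, 0, 0]],
  [1, [-0.001, 0, 0], [0, 0, 0]],
  [1, [-0.001, 0, 0], [0, 0, 0]],
  [1, [-0.001, 0, 0], [0, 0, 0]],
])

```text
time_s: 10.17
eef_pos: [534.7, 20.2, 39.3]
ee_rot: [-0.001, 0.104, 0.995, 0.0]
force: [-7.0, 0.5, 8.6]
grip_width: 0.174
grip_force: 33.2
```

```bash
python3 tq.py; python3 - <<'E'
from h import *
c,W,R,t=cam('side'); np.savez('side1.npz',W=W,px=c['pixels']); save(c,'pics/side2.png',(190,140,320,240),5)
E
```

```text
pos [534.72  20.22  39.35] F jig [-7.   -0.94  8.58] T jig [-0.161  0.879 -0.074]
```

View pics/side2.png

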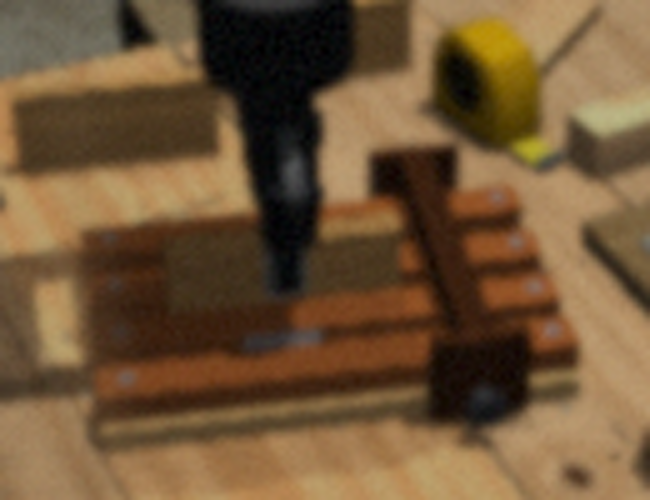

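The strip sits in the middle (medium) groove at about (285,265), with a gap to the stop bar at about (430,240). I'll ease off the downward load and slide on.

Call:
servo_tool([
  [1, [0, 0, -0.0004], [0, 0, 0]],
  [1, [-0.001, 0, 0], [0, 0, 0]],
  [1, [-0.001, 0, 0], [0, 0, 0]],
  [1, [-0.001, 0, 0], [0, 0, 0]],
  [1, [-0.001, 0, 0], [0, 0, 0]],
  [1, [-0.001, 0, 0], [0, 0, 0]],
  [1, [-0.001, 0, 0], [0, 0, 0]],
  [1, [-0.001, 0, 0], [0, 0, 0]],
  [1, [-0.001, 0, 0], [0, 0, 0]],
])

```text
time_s: 10.97
eef_pos: [543.6, 18.3, 39.6]
ee_rot: [-0.0, 0.104, 0.995, -0.0]
force: [-2.1, 0.1, -0.8]
grip_width: 0.173
grip_force: 32.0
```

```bash
python3 tq.py
```

```text
pos [543.62  18.33  39.64] F jig [-2.06 -0.34 -0.84] T jig [-0.095  0.441 -0.025]
```

Call:
servo_tool([
  [1, [-0.001, 0, 0], [0, 0, 0]],
  [1, [-0.001, 0, 0], [0, 0, 0]],
  [1, [-0.001, 0, 0], [0, 0, 0]],
  [1, [-0.0005, 0, 0], [0, 0, 0]],
  [1, [0, 0, 0], [0, 0, 0]],
])

```text
time_s: 11.38
eef_pos: [547.2, 17.6, 39.8]
ee_rot: [0.0, 0.104, 0.995, -0.0]
force: [-1.5, 0.1, -1.0]
grip_width: 0.173
grip_force: 31.9
```

```bash
python3 tq.py
```

```text
pos [547.18  17.57  39.77] F jig [-1.45 -0.24 -1.04] T jig [-0.181  0.352 -0.037]
```

Call:
servo_tool([
  [1, [-0.0006, 0, 0], [0, 0, 0]],
  [1, [-0.0006, 0, 0], [0, 0, 0]],
  [1, [0, 0, 0], [0, 0, 0]],
])

```text
time_s: 11.63
eef_pos: [548.3, 17.4, 39.8]
ee_rot: [0.0, 0.104, 0.995, -0.0]
force: [-2.0, -0.8, -0.3]
grip_width: 0.173
grip_force: 31.9
```

```bash
python3 tq.py
```

```text
pos [548.28  17.36  39.76] F jig [-1.8  -1.21 -0.29] T jig [-0.211  0.353  0.036]
```

Call:
servo_tool([
  [1, [-0.0006, 0, 0], [0, 0, 0]],
  [1, [-0.0006, 0, 0], [0, 0, 0]],
  [1, [0, 0, 0], [0, 0, 0]],
])

```text
time_s: 11.88
eef_pos: [549.4, 17.1, 39.8]
ee_rot: [0.0, 0.104, 0.995, -0.0]
force: [-2.1, -0.4, -0.7]
grip_width: 0.17
grip_force: 31.9
```

Call:
servo_tool([
  [1, [-0.0006, 0, 0], [0, 0, 0]],
  [1, [0, 0, 0], [0, 0, 0]],
  [1, [0, 0, 0], [0, 0, 0]],
])

```text
time_s: 12.13
eef_pos: [550.0, 17.0, 39.7]
ee_rot: [0.0, 0.104, 0.995, -0.0]
force: [-1.7, -1.7, -1.9]
grip_width: 0.167
grip_force: 31.9
```

Call:
servo_tool([
  [1, [-0.0006, 0, 0], [0, 0, 0]],
  [1, [0, 0, 0], [0, 0, 0]],
  [1, [0, 0, 0], [0, 0, 0]],
])

```text
time_s: 12.38
eef_pos: [550.2, 17.0, 39.7]
ee_rot: [-0.0, 0.104, 0.995, -0.0]
force: [-5.5, -0.5, 1.6]
grip_width: 0.175
grip_force: 32.2
```

Call:
servo_tool([
  [1, [-0.0006, 0, 0], [0, 0, 0]],
  [1, [0, 0, 0], [0, 0, 0]],
  [1, [0, 0, 0], [0, 0, 0]],
])

```text
time_s: 12.63
eef_pos: [550.2, 17.0, 39.7]
ee_rot: [-0.001, 0.104, 0.995, 0.0]
force: [-9.0, 0.1, 3.8]
grip_width: 0.173
grip_force: 32.6
```

Call:
servo_tool([
  [1, [-0.0004, 0, 0], [0, 0, 0]],
  [1, [0, 0, 0], [0, 0, 0]],
  [1, [0, 0, 0], [0, 0, 0]],
  [1, [0, 0, 0], [0, 0, 0]],
  [1, [0, 0, 0], [0, 0, 0]],
  [1, [0, 0, 0], [0, 0, 0]],
  [1, [0, 0, 0], [0, 0, 0]],
  [1, [0, 0, 0], [0, 0, 0]],
])

```text
time_s: 13.3
eef_pos: [550.2, 17.0, 39.7]
ee_rot: [-0.002, 0.104, 0.995, 0.0]
force: [-11.1, 0.1, 5.2]
grip_width: 0.175
grip_force: 32.9
```

```bash
python3 tq.py
```

```text
pos [550.19  16.98  39.69] F jig [-10.88  -2.18   5.21] T jig [-0.428  1.493  0.035]
```

Call:
servo_tool([
  [1, [0.0004, 0, 0], [0, 0, 0]],
  [0.4, [0, 0, 0], [0, 0, 0]],
  [0.2, [0, 0, 0], [0, 0, 0]],
  [0.0, [0, 0, 0], [0, 0, 0]],
  [0.0, [0, 0, 0], [0, 0, 0]],
  [0.0, [0, 0, 0], [0, 0, 0]],
  [0.0, [0, 0, 0], [0, 0, 0]],
])

```text
time_s: 13.88
eef_pos: [551.3, 16.8, 39.8]
ee_rot: [0.0, 0.104, 0.995, 0.0]
force: [0.8, 0.1, -0.4]
grip_width: 0.499
grip_force: 0.0
```

Call:
servo_tool([
  [0, [0, 0, -0.01], [0, 0, 0]],
  [0, [0, 0, -0.02], [0, 0, 0]],
  [0, [0, 0, -0.03], [0, 0, 0]],
  [0, [0, 0, -0.03], [0, 0, 0]],
  [0, [0, 0, -0.03], [0, 0, 0]],
  [0, [0.01, -0.035, 0], [0, 0, 0]],
  [0, [0.01, -0.04, 0], [0, 0, 0]],
  [0, [0.01, -0.04, 0], [0, 0, 0]],
  [0, [0.01, -0.04, 0], [0, 0, 0]],
  [0, [0.01, -0.04, 0], [0, 0, 0]],
])

```text
time_s: 14.72
eef_pos: [460.9, -165.1, 160.7]
ee_rot: [0.001, 0.103, 0.995, -0.0]
force: [0.9, 0.0, 0.1]
grip_width: 0.504
grip_force: 0.0
```

Call:
servo_tool([
  [0, [0, -0.03, 0], [0, 0, 0]],
  [0, [0, 0, 0], [0, 0, 0]],
  [0, [0, 0, 0], [0, 0, 0]],
  [0, [0, 0, 0], [0, 0, 0]],
])

```text
time_s: 15.05
eef_pos: [455.9, -192.6, 160.2]
ee_rot: [0.0, 0.104, 0.995, 0.0]
force: [0.1, 0.5, -0.6]
grip_width: 0.5
grip_force: 0.0
```

```bash
python3 - <<'E'
from h import *
c,W,R,t=cam('top'); save(c,'pics/top3.png',(205,140,320,275),4.4)
yaw=-0.2082; X=np.array([np.cos(yaw),np.sin(yaw)]); Y=np.array([-X[1],X[0]]); O=np.array([554.55,16.63])
u=(W[...,:2]-O)@X; v=(W[...,:2]-O)@Y; Z=W[...,2]
m=(abs(v)<15)&(u<55)&(u>-120)&(Z>60)&(Z<80)
r=cv2.minAreaRect(np.c_[u[m],v[m]].astype(np.float32)); print(m.sum(),r,np.median(Z[m]))
m=(abs(v)>15)&(abs(v)<70)&(u<90)&(u>40)&(Z>48)&(Z<60); print('stop u',np.percentile(u[m],[1,99]))
print(sense()['time_s'],sense()['force'])
E
```

```text
376 ((-5.250591278076172, -0.6770319938659668), (15.127399444580078, 119.80036163330078), 89.95348358154297) 69.66233183581082
stop u [54.36273925 72.60944126]
15.1 [-0.03124798  0.00834718 -0.21834499]
```

View pics/top3.png

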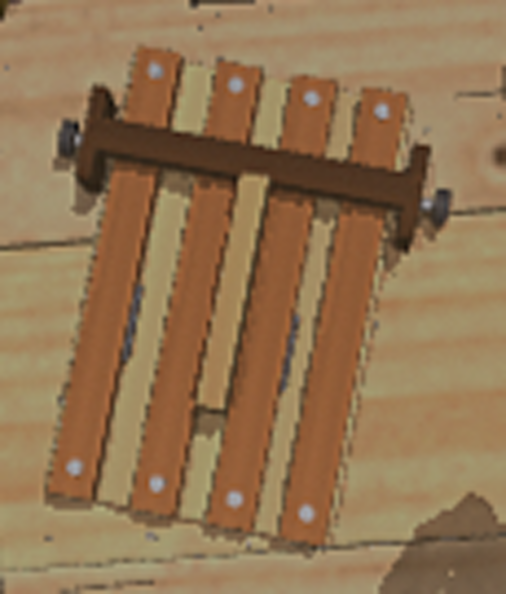

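The strip (15.1 mm thick, top at 69.7 mm) stands in the middle groove at about (235,290). Its end meets the stop bar at (255,170), and the robot is clear.

```bash
python3 -c "
from rig import *
print(finish_job())"
```

```text
the job is handed in; nothing more can be done
None
```

The lone strip pinched as 15 mm thick, and it now stands on the floor of the medium groove, its end against the stop after a press of about 10 N; I let it go and handed the job in after about 15 s, with no verdict returned.

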